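Pulse the tripped grinder

TASK

The coffee grinder has cut out: first press the red reset plunger on its deck right down to its stop while the lid is off. Then set the lid into the grinder's mouth with its grip bar pointing at the white marks and twist it clockwise (seen from above) to the orange pulse marks, half-way to the lock, without ever forcing it on past its catch. The lid springs back when it is let go, so finish with the gripper still holding it steady at the pulse marks, and leave the things around it alone.

Things in the scene. Friction and masses are not known exactly. Their poses are not given: they have to be found in the camera images.
- grinder: Black blade grinder, fixed: a round tower, 109 mm wide, 128 mm high, with an open steel bowl; at its -x a lower motor block, 90 mm wide, ending 103 mm from the tower's axis, flat deck 84 mm high. Origin: on the counter under the bowl's axis, z up, red plunger at x = -80 mm.
- grinder_mouth (a point): Centre of the mouth, on the bowl's axis, level with the flange's top, 128 mm above the counter. The flange is 5 mm thick, bore 76 mm, with two entry slots about 21 mm wide, out to radius 46 mm, at the grinder's +x and -x. Under it a channel lets the lugs turn clockwise only (the other way is blocked at once).
- entry_mark (a point): The narrow white entry mark on the collar's top at the grinder's +x, 50 mm from the bowl's axis; its twin lies straight across, at -x. Over each slot stands one white mark.
- pulse_mark (a point): One of the two wide orange pulse marks on the collar's top, 50 mm from the axis, 45 degrees clockwise (from above) of the white mark at +x; its twin lies straight across. Red dots about 90 degrees clockwise of the white marks stand for the lock.
- reset_top (a point): Centre of the top of the red mushroom-headed reset plunger (head 27 mm wide) when it stands up, 109 mm above the counter; it moves down with the head. There are 12 mm between the head's edge and the tower.
- reset_plunger (a joint): Travel of the reset plunger: 0 up, 0.008 m down at its stop. Spring: about 2 N to start, 7 N at the stop; it rises again by itself.
- grinder_lid: Loose lid of smoked plastic, 110 to 180 g: disc 92 mm wide, black grip bar on top, 62 mm long (lid's x), 16 mm wide (y), with white lines. Lies on its plug, bar up. Origin: centre of the underside. Above it: disc's underside 11.5 mm, disc's top 17.5 mm, bar's top 43.5 mm. Seated, the disc rests on the flange: origin 116.5 mm above the grinder's origin.
- lid_lug (a point): Foot of one of the lid's two lugs, 41 mm from its axis under an end of the grip bar; its twin lies straight across. Lugs: 5 mm thick, 14 mm wide, out to radius 44 mm, on a plug of 70 mm diameter and 11.5 mm depth whose lowest 4 mm taper to 65 mm. Both ends are alike: the lid fits either way round.
- pulse_ring (a joint): Sprung ring in the channel that the lugs push round: 0 at rest, grows with clockwise twist; it equals the lid's twist from entry less about 0.14 rad (0.65 at the orange marks). It turns the lid back with 0.06 to 0.2 N m. The lock catch is felt as a sharp rise of resistance from about 60 degrees of twist (ring 0.95); it clicks in near 90.
- coffee_cup: White porcelain cup of 73 mm diameter and 61 mm height, between the two wicker domes; origin at its foot. A bystander.
- spoon_tin: Grey tin with wooden stirrers, 67 mm diameter, 142 mm high; origin at its foot. A bystander.
- croissant: Croissant, 54x84x41 mm, on the wooden board at the right. A bystander.
- sugar_ring: Sugared ring cookie, 59 mm wide and 22 mm high, on the same board. A bystander.

How it is judged:
By the outcome, as a careful person would: the job done as asked, in the order asked, and still so for the second after the job is handed in, while the arm keeps its last pose, push and grip.
It also fails if it takes over 51 s, if anything falls off the work surface, if the arm or the gripper's body presses on something with over 40 N, if the wrist force passes 120 N, or if a joint passes its speed limit or range.

ROBOT

A 6-joint arm with a two-finger parallel gripper is mounted at the origin on a cart in front of the work surface, level with it; the furniture and walls round the work are solid. World frame = base frame: x ahead of the robot, y to its left, z up, the work surface at z = 0. Lengths are in mm, angles in degrees, forces in N, time in s.
With the tool pointing down it reaches from about 350 to 850 mm from the base axis. Payload 8.1 kg.
Tool frame: the origin (TCP) lies at the very end of the fingers, on their centre line; the grasp point (between the pads) lies 19 mm behind it (r.grip_point_offset is the distance from the TCP to the grasp point, in mm); z points along the fingers, y is the line along which they close (so a half turn about z gives the same grasp; the last joint's range is limited). The gripper opens to 85 mm and grips with 20 to 120 N. Pads are 22 mm wide; open, the fingers measure 114 mm over their backs; the gripper's body (76 mm by 85 mm) begins 54 mm behind the grasp point. The pads swing forward as they close: fully open they stand 13 mm farther back than shut.
Start: joints at [-74.45, 7.471, 85.268, -0, 87.261, -4.893], TCP at [209.587, -562.209, 231.292] pointing down, gripper open.
Joint ranges: [-169.43, 169.43], [-51.17, 129.36], [1.28, 143.12], [-76.62, 256.62], [0, 156.53], [-152.29, 152.29]. Speed limits (degrees/s): [136.94, 136.94, 159.86, 180, 180, 180].

INTERFACE

Orientations are given as [roll, pitch, yaw] about the fixed x, y, z axes, in that order (R = Rz(yaw) Ry(pitch) Rx(roll)).
In Python, from bench import status, eyes, r gives the robot as it stands.
- The arm moves only by the shell command python3 -m handwheel 'ROWS' [FORCE]. ROWS is a JSON object whose one key "series" holds a list that holds one entry, the list of rows, each a list of 7 numbers: the shift along the tool's x, y, z in cm, then the turn, a rotation vector about the tool's x, y, z in rad, then the opening, from 0 (shut) to 1 (fully open). In form: {"series": [[[tx, ty, tz, rx, ry, rz, claw], ...]]}. A call has 1 to 12 rows; each row is the pose to reach, as a shift and turn from the pose commanded when the call began, along the tool's axes at that moment; what a row does not reach only later rows make up. A row lasts 1/8 s, in which the tool goes at most 62.5 mm and 10.7 degrees, less where a joint would pass 70% of its speed; a pose out of reach is approached as far as the arm can. A call with a gripper value outside its range is refused whole. The fingers move at their own pace and stop on an object; FORCE is the grip in N (left out, the last holds). Time passes only in rows, so rows that repeat a pose let the fingers close. It gives the time, the measured TCP pose, the force, the opening and the grip force at its end, in the units of the state.
- status.sense(): the state, without advancing time (a new reading comes with each control period).
- eyes.snapshot(name): name is "scene" or "top" or "wrist"; returns a dict with "img" (480x640x3 uint8, red, green, blue), "mtx" (3x3 intrinsics, pixels), "R" (3x3) and "t" (3): a world point X has camera coordinates R X + t. Camera axes: x right, y down, z forward; pixel columns grow to the right and rows downward; lengths in mm; the calibration is good to about 2 mm. A picture is of the moment at which its call begins. There is no depth.
- r.hand_in(): hands the job in; it is judged then, once.
The state is a dict: "time": time; "joint_pos": joint angles; "qd": joint speeds; "joint_efforts": joint torques, N m; "tool_pos": TCP position; "tcp_rot": TCP orientation; "ft_force": force on the tool from outside, world axes, zero at the start; "wrist_torque": the same for the moment, N m; "finger_gap": finger opening in mm; "grip_force": force on a finger pad.
Only numpy, scipy, OpenCV 4.12 (cv2) and the standard library are available. Lean on these libraries where they do the work, as an engineer would, in place of code of your own. Each camera call takes 0.05 s, during which the arm holds its last target. There are 200 camera calls.

## Working session

There is one attempt and no reset: what is moved stays moved. The work goes in short steps, Python scripts to look and compute and a shell command to move; the robot and the scene stay as the last step left them, time stands still between calls to the robot, and variables do not carry over. Pictures are saved under pics/ and viewed, at most 10 in all, crops included, and the job is handed in when it is done.

```bash
mkdir -p pics; ls
python3 - <<'E'
from bench import status, eyes, r
import cv2,json,numpy as np
print(status.sense())
for n in ["scene","top"]:
    s=eyes.snapshot(n); cv2.imwrite(f"pics/{n}0.png",s["img"][:,:,::-1])
    np.savez(f"pics/{n}0.npz",**s); print(n,s["mtx"],s["R"],s["t"])
E
```

```text
pics
{'time': 0.0, 'joint_pos': array([-7.44503853e+01,  7.51660823e+00,  8.53334593e+01, -9.45086538e-04,
        8.72616280e+01, -4.89455764e+00]), 'qd': array([ 0.08889343,  0.0356097 ,  0.06119054,  0.02720425, -0.06716221,
       -0.04017226]), 'joint_efforts': array([ 2.15797292e-03, -5.69398391e+01, -5.00543332e+01,  8.89179751e-05,
        1.47005136e-02, -5.29179329e-05]), 'tool_pos': array([ 209.419874  , -561.64177809,  230.18874596]), 'tcp_rot': array([-1.79888631e+02, -8.58963704e-03,  2.04442101e+01]), 'ft_force': array([ 0.15922222,  0.19516278, -0.50462781]), 'wrist_torque': array([-0.00065408, -0.02870623,  0.00877474]), 'grip_force': 0.0, 'finger_gap': 85.51347229884526}
scene [[537.43081014   0.         313.39316402]
 [  0.         537.43081014 238.49963405]
 [  0.           0.           1.        ]] [[-0.75772779 -0.65256693 -0.00223499]
 [-0.38168182  0.44596245 -0.80959032]
 [ 0.52930859 -0.61259603 -0.58699108]] [ 335.66905427  314.20511185 1000.61728134]
top [[524.72075197   0.         323.68816288]
 [  0.         524.72075197 249.62213759]
 [  0.           0.           1.        ]] [[-0.01820914 -0.99976676  0.01161299]
 [-0.99235193  0.01665335 -0.12231239]
 [ 0.12209046 -0.01375138 -0.99242371]] [-104.97366244  551.61112673 1147.33327681]
```

View pics/top0.png

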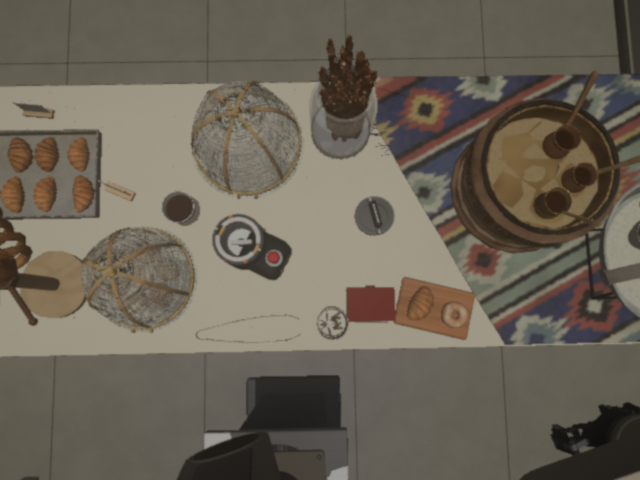

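View pics/scene0.png

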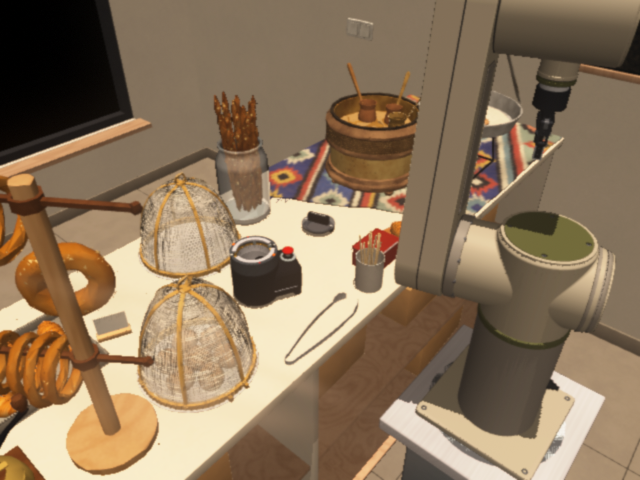

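The top view shows the grinder's mouth near (239,239), the red plunger near (273,258) and the lid near (375,215). I'll enlarge both regions next.

```bash
cat > h.py <<'E'
import numpy as np,cv2
def bp(s,uv,z):
    "pixel -> world point on plane z"
    R,t=np.array(s["R"]),np.array(s["t"]); d=R.T@np.linalg.solve(s["mtx"],[uv[0],uv[1],1.]); c=-R.T@t
    return c+d*(z-c[2])/d[2]
def pj(s,X):
    p=s["mtx"]@(s["R"]@np.array(X,float)+s["t"]); return p[:2]/p[2]
E
python3 - <<'E'
from h import *
s=dict(np.load("pics/top0.npz")); im=s["img"]
a=im[200:290,200:300]; b=im[190:245,345:405]
A=cv2.resize(a,None,fx=5,fy=5,interpolation=cv2.INTER_CUBIC);B=cv2.resize(b,None,fx=5,fy=5,interpolation=cv2.INTER_CUBIC)
C=np.zeros((450,800,3),np.uint8);C[:,:500]=A;C[:275,500:]=B
cv2.imwrite("pics/c1.png",C[:,:,::-1])
h=im.astype(int)
red=(h[:,:,0]>110)&(h[:,:,1]<70)&(h[:,:,2]<70); red[:, :255]=0; red[:,295:]=0;red[:240]=0;red[280:]=0
v,u=np.nonzero(red); print("red",u.mean(),v.mean(),len(u), bp(s,(u.mean(),v.mean()),109))
for uv,z in [((239,239),128),((375,215),17.5),((273,258),109)]: print(uv,bp(s,uv,z))
E
```

```text
red 272.97938144329896 256.9072164948454 97 [526.87608756  -6.65415376 109.        ]
(239, 239) [563.32387605  61.90596589 128.        ]
(375, 215) [ 630.23051184 -234.63908193   17.5       ]
(273, 258) [524.56412148  -6.68265523 109.        ]
```

View pics/c1.png

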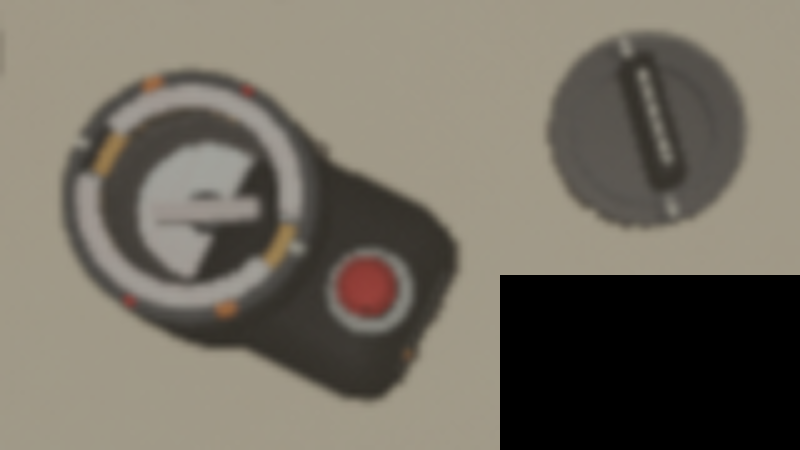

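```bash
cat >> h.py <<'E'
from scipy.spatial.transform import Rotation as Ro
def shift(st,pos,yaw):
    "row (cm, rad) that brings the measured pose to pos, tool down, given yaw deg"
    R0=Ro.from_euler("xyz",st["tcp_rot"],degrees=True); R1=Ro.from_euler("xyz",[180,0,yaw],degrees=True)
    return np.round(R0.inv().apply(np.array(pos)-st["tool_pos"])/10,2), np.round((R0.inv()*R1).as_rotvec(),3)
E
python3 - <<'E'
from h import *
from bench import status
s=dict(np.load("pics/top0.npz"))
px=lambda u,v,o=(200,200):((u+.5)/5-.5+o[0],(v+.5)/5-.5+o[1])
ang=lambda a,b:np.degrees(np.arctan2(*(a-b)[[1,0]]))
for n,a,b in [("white",(83,142),(298,247)),("orange",(152,83),(227,308)),("reddot",(247,90),(130,300))]:
    A=bp(s,px(*a),128);B=bp(s,px(*b),128); print(n,(A+B)/2,np.linalg.norm(A-B),ang(A,B))
o=(345-100,190); A=bp(s,px(626,47,o),17.5);B=bp(s,px(673,207,o),17.5);print("lid",(A+B)/2,np.linalg.norm(A-B),ang(A,B))
print("lid disc",bp(s,px(648,129,o),17.5))
A=bp(s,px(642,72,o),43.5);B=bp(s,px(669,160,o),43.5);print("lid bar",(A+B)/2,ang(A,B))
print("plunger",bp(s,(272.98,256.9),109))
print(shift(status.sense(),[600,-240,330],16))
E
```

```text
white [564.46128142  64.68714539 128.        ] 100.02577916160614 62.955794001021886
orange [564.24656458  65.0917499  128.        ] 99.81806791151392 18.22764628373577
reddot [564.44681833  65.30074708 128.        ] 99.67998039390473 -28.963820787497504
lid [ 630.3877894  -233.44884789   17.5       ] 77.76006359118733 14.483723489108161
lid disc [ 629.32339574 -232.76398272   17.5       ]
lid bar [ 630.37572107 -233.38389754   43.5       ] 15.144870485685246
plunger [526.89133233  -6.65555089 109.        ]
(array([ 47.83, -16.52,  -9.93]), array([-0.002, -0.   ,  0.078]))
```

```bash
python3 -m handwheel '{"series":[[[5,0,-9.5,0,0,0,1],[47.8,-16.5,-9.9,0,0,0.078,1],[47.8,-16.5,-9.9,0,0,0.078,1],[47.8,-16.5,-9.9,0,0,0.078,1],[47.8,-16.5,-9.9,0,0,0.078,1],[47.8,-16.5,-9.9,0,0,0.078,1],[47.8,-16.5,-9.9,0,0,0.078,1],[47.8,-16.5,-9.9,0,0,0.078,1],[47.8,-16.5,-9.9,0,0,0.078,1],[47.8,-16.5,-9.9,0,0,0.078,1],[47.8,-16.5,-9.9,0,0,0.078,1],[47.8,-16.5,-9.9,0,0,0.078,1]]]}'
python3 - <<'E'
from h import *
from bench import status,eyes
st=status.sense();print(st["tool_pos"],st["tcp_rot"],st["joint_pos"])
s=eyes.snapshot("wrist");np.savez("pics/w1.npz",**s);cv2.imwrite("pics/w1.png",s["img"][:,:,::-1])
print(pj(s,[630.3,-233.3,43.5]),-s["R"].T@s["t"])
print(shift(st,[527.5,-6.5,200],62.9))
E
```

```text
time: 1.6
tool_pos: [599.0, -241.7, 330.0]
tcp_rot: [-180.0, 0.0, 15.9]
ft_force: [-0.2, -0.2, 0.1]
finger_gap: 85.5
grip_force: 0.0
[ 598.97075525 -241.67725233  330.03409192] [-1.79989992e+02  3.62338483e-02  1.58862195e+01] [-2.65104420e+01  1.37225494e+01  6.80559305e+01 -1.72184149e-02
  9.82550264e+01  4.76008745e+01]
[316.84825835 173.53386503] [ 679.2684633  -219.18830607  472.98178023]
(array([ -0.43, -24.57,  13.01]), array([-0.   ,  0.001, -0.821]))
```

View pics/w1.png

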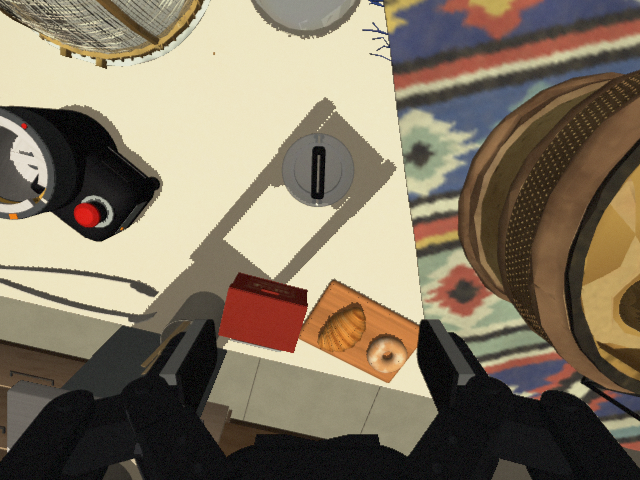

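The lid's bar is centred near (318,173), about 1.5 px from where my lid estimate projects. I'll refine it from this picture and head for the plunger.

```bash
python3 - <<'E'
from h import *
s=dict(np.load("pics/w1.npz"));g=cv2.cvtColor(s["img"],cv2.COLOR_RGB2GRAY)
m=np.zeros_like(g);m[130:210,280:358]=(g[130:210,280:358]<60)
n,l,stt,c=cv2.connectedComponentsWithStats(m);k=1+np.argmax(stt[1:,4]);print(stt[k],c[k])
v,u=np.nonzero(l==k);P=np.array([bp(s,(a,b),43.5)[:2] for a,b in zip(u,v)])
(cx,cy),(w,h),a=cv2.minAreaRect(P.astype(np.float32));print(cx,cy,w,h,a)
e,V=np.linalg.eigh(np.cov(P.T));print(P.mean(0),np.degrees(np.arctan2(V[1,1],V[0,1])))
# disc
d=s["img"].astype(int);gm=np.zeros_like(g);sub=g[125:215,275:362];gm[125:215,275:362]=sub<135
x=cv2.HoughCircles(cv2.GaussianBlur(g[110:230,260:380],(3,3),0),cv2.HOUGH_GRADIENT,1,50,param1=100,param2=15,minRadius=32,maxRadius=42)
print(x); 
if x is not None: print(bp(s,(x[0,0,0]+260,x[0,0,1]+110),17.5))
E
python3 -m handwheel '{"series":[[[-0.4,-12,0,0,0,-0.4,0],[-0.4,-24.5,0,0,0,-0.821,0],[-0.4,-24.5,0,0,0,-0.821,0],[-0.4,-24.5,0,0,0,-0.821,0],[-0.4,-24.5,4,0,0,-0.821,0],[-0.4,-24.6,13,0,0,-0.821,0],[-0.4,-24.6,13,0,0,-0.821,0],[-0.4,-24.6,13,0,0,-0.821,0]]]}'
python3 - <<'E'
from h import *
from bench import status,eyes
st=status.sense();print(st["tool_pos"],st["tcp_rot"],st["finger_gap"])
s=eyes.snapshot("wrist");np.savez("pics/w2.npz",**s);cv2.imwrite("pics/w2.png",s["img"][:,:,::-1])
print("plunger px",pj(s,[527.5,-6.5,109]),"mouth",pj(s,[564.4,65,128]))
E
```

```text
[311 146  15  53 598] [317.68896321 171.93645485]
631.6111450195312 -233.97491455078125 61.35071563720703 15.822744369506836 14.051750183105469
[ 632.13270293 -233.81193284] -166.2136248176014
[[[57.5 62.5 34.4]]]
[ 628.80086307 -234.59490094   17.5       ]
time: 2.65
tool_pos: [526.1, -5.8, 197.7]
tcp_rot: [-179.7, 0.1, 62.9]
ft_force: [-0.3, 0.3, 1.5]
finger_gap: -0.4
grip_force: 0.0
[526.14179918  -5.8224389  197.65022864] [-1.79721862e+02  1.11379127e-01  6.29396992e+01] -0.35529208124710177
plunger px [319.24461419 254.7534159 ] mouth [320.25863828 133.34685854]
```

View pics/w2.png

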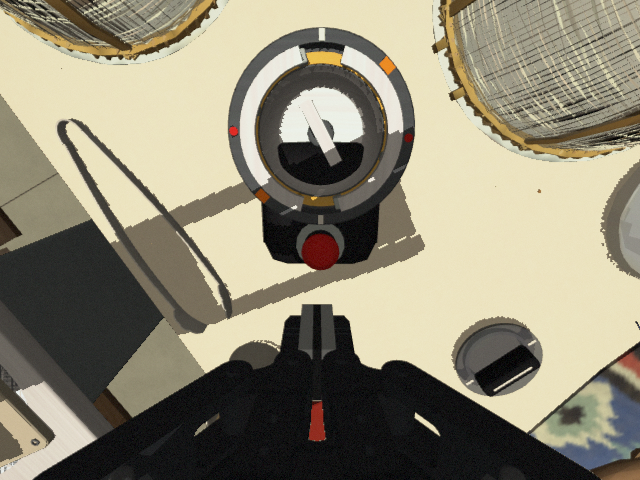

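The plunger is at (320,251), the white marks at (322,34) and (320.5,219), and the orange marks at (387,65) and (262,195). I'll compare these with my estimates.

Run:
```python
from h import *
from bench import status
s=dict(np.load("pics/w2.npz"));im=s["img"].astype(int)
def blob(box,f):
    x0,y0,x1,y1=box;m=f(im[y0:y1,x0:x1]);v,u=np.nonzero(m);return u.mean()+x0,v.mean()+y0,len(u)
ang=lambda a,b:np.degrees(np.arctan2(*(a-b)[[1,0]]))
wh=lambda a:a.min(2)>150
org=lambda a:(a[...,0]>150)&(a[...,1]>70)&(a[...,2]<70)
w1=blob((315,26,330,42),wh);w2=blob((314,214,327,225),wh);o1=blob((376,50,400,80),org);o2=blob((250,184,275,206),org)
rd=blob((295,228,345,275),lambda a:(a[...,0]>100)&(a[...,1]<60))
for a,b in((w1,w2),(o1,o2)):
    A,B=bp(s,a[:2],128),bp(s,b[:2],128);print(a,b,(A+B)/2,np.linalg.norm(A-B),ang(A,B))
print(rd,bp(s,rd[:2],109))
st=status.sense();print(shift(st,[528,-6.3,101],62.5),st["tool_pos"])
```

```text
(np.float64(321.5842696629214), np.float64(32.38202247191011), 89) (np.float64(nan), np.float64(nan), 0) [nan nan nan] nan nan
(np.float64(386.9360465116279), np.float64(65.0813953488372), 172) (np.float64(nan), np.float64(nan), 0) [nan nan nan] nan nan
(np.float64(320.140306122449), np.float64(250.1658163265306), 392) [529.58035273  -3.77201474 109.        ]
(array([-0.02,  0.06,  9.92]), array([-0.001,  0.001,  0.008])) [527.65062274  -5.87978378 200.17675242]<stdin>:5: RuntimeWarning: Mean of empty slice.
  ret = ret.dtype.type(ret / rcount)
```

```bash
python3 -m handwheel '{"series":[[[0,0.05,6,0,0,0,0],[0,0.05,8.6,0,0,0,0],[0,0.05,9.2,0,0,0,0],[0,0.05,9.5,0,0,0,0],[0,0.05,9.7,0,0,0,0],[0,0.05,9.9,0,0,0,0],[0,0.05,9.95,0,0,0,0],[0,0.05,9.95,0,0,0,0]]]}'
```

```text
time: 3.7
tool_pos: [530.4, -5.8, 102.4]
tcp_rot: [179.8, -0.1, 63.0]
ft_force: [2.5, -1.1, 5.6]
finger_gap: -0.5
grip_force: 2.9
```

```bash
python3 -m handwheel '{"series":[[[0,0,0.15,0,0,0,0],[0,0,0.25,0,0,0,0],[0,0,0.25,0,0,0,0],[0,0,0.25,0,0,0,0]]]}'; python3 -c "
from bench import status
s=status.sense();print(s['tool_pos'],s['ft_force'])"
```

```text
time: 4.2
tool_pos: [530.5, -5.9, 100.9]
tcp_rot: [179.8, -0.1, 63.0]
ft_force: [-3.5, -1.8, 14.3]
finger_gap: 0.1
grip_force: 7.1
[530.50931511  -5.85615187 100.93985245] [-3.50282589 -1.79836756 14.28704252]
```

```bash
python3 -m handwheel '{"series":[[[0,0,0.1,0,0,0,0],[0,0,0.1,0,0,0,0],[0,0,0.1,0,0,0,0],[0,0,0.1,0,0,0,0]]]}'; python3 -m handwheel '{"series":[[[0,0,-3,0,0,0,0],[0,0,-9,0,0,0,0],[0,0,-14,0,0,0,0.6],[0,0,-14,0,0,0,0.6],[0,0,-14,0,0,0,0.6]]]}'
python3 - <<'E'
from h import *
from bench import status
st=status.sense();print(st["tool_pos"],st["tcp_rot"],st["finger_gap"])
print(shift(st,[630.5,-233.8,120],14.5))
E
```

```text
time: 4.7
tool_pos: [530.6, -5.9, 100.8]
tcp_rot: [179.8, -0.1, 63.0]
ft_force: [-7.1, -1.3, 22.0]
finger_gap: 0.1
grip_force: 10.7
time: 5.32
tool_pos: [528.7, -5.4, 237.0]
tcp_rot: [180.0, -0.0, 63.0]
ft_force: [-0.5, 0.5, -0.6]
finger_gap: 51.3
grip_force: 0.0
[528.70623647  -5.35645751 237.00408682] [ 1.79997673e+02 -1.21057287e-02  6.30198486e+01] 51.308332777725084
(array([-15.74,  19.44,  11.7 ]), array([-0.   , -0.   ,  0.847]))
```

```bash
python3 -m handwheel '{"series":[[[-8,10,0,0,0,0.4,0.6],[-15.8,19.4,3,0,0,0.847,0.6],[-15.8,19.4,7,0,0,0.847,0.6],[-15.8,19.4,11.7,0,0,0.847,0.6],[-15.8,19.4,11.7,0,0,0.847,0.6],[-15.8,19.4,11.7,0,0,0.847,0.6],[-15.8,19.4,11.7,0,0,0.847,0.6],[-15.8,19.4,11.7,0,0,0.847,0.6],[-15.8,19.4,11.7,0,0,0.847,0.6]]]}'
python3 - <<'E'
from h import *
from bench import status,eyes
st=status.sense();print(st["tool_pos"],st["tcp_rot"],st["finger_gap"])
s=eyes.snapshot("wrist");np.savez("pics/w3.npz",**s);cv2.imwrite("pics/w3.png",s["img"][:,:,::-1])
p=pj(s,[631,-233.7,43.5]);print(p)
print(shift(st,[631,-233.7,21],14.3))
E
```

```text
time: 6.45
tool_pos: [630.7, -233.8, 122.1]
tcp_rot: [179.9, -0.1, 14.6]
ft_force: [0.0, 0.8, -0.5]
finger_gap: 51.5
grip_force: 0.0
[ 630.73590914 -233.75910779  122.08723085] [ 1.79912003e+02 -1.16451731e-01  1.45664827e+01] 51.45458967597721
[315.95867807 260.18373611]
(array([ 1.000e-02, -1.000e-02,  1.011e+01]), array([ 0.002, -0.002,  0.005]))
```

View pics/w3.png

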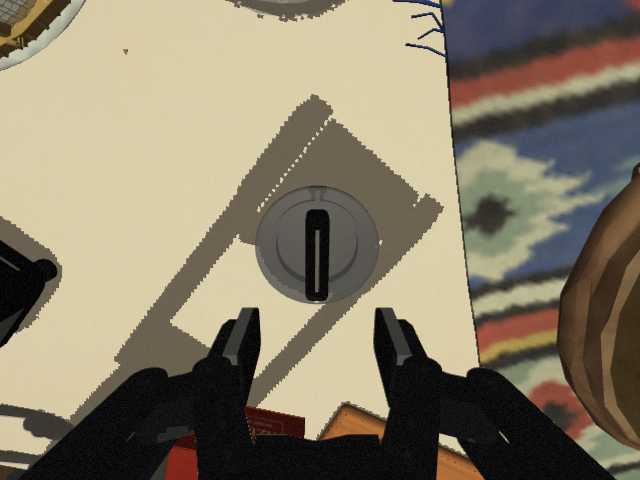

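The bar stands upright in the picture at x≈317, with its white line centred near (317,262) against a predicted (316,260). The aim is good, so I'll descend and grip.

```bash
python3 -m handwheel '{"series":[[[0,0,5,0,0,0,0.6],[0,0,8.5,0,0,0,0.6],[0,0,10,0,0,0,0.6],[0,0,10,0,0,0,0.6],[0,0,10,0,0,0,0.6],[0,0,10,0,0,0,0],[0,0,10,0,0,0,0],[0,0,10,0,0,0,0],[0,0,10,0,0,0,0],[0,0,10,0,0,0,0]]]}' 70
```

```text
time: 7.75
tool_pos: [630.9, -234.8, 21.8]
tcp_rot: [179.9, -0.1, 14.5]
ft_force: [-0.0, 0.1, 7.0]
finger_gap: 14.2
grip_force: 71.8
```

```bash
python3 -m handwheel '{"series":[[[0,0,-2,0,0,0,0],[0,0,-8,0,0,0,0],[0,0,-14,0,0,0,0],[0,0,-18,0,0,0,0],[0,0,-18,0,0,0,0],[0,0,-18,0,0,0,0]]]}'
python3 - <<'E'
from h import *
from bench import status
st=status.sense();print(st["tool_pos"],st["tcp_rot"],st["finger_gap"],st["ft_force"])
print(shift(st,[564.4,65,190],62.8))
E
```

```text
time: 8.5
tool_pos: [629.4, -234.1, 199.6]
tcp_rot: [-180.0, 0.1, 14.5]
ft_force: [-0.4, -0.4, -2.1]
finger_gap: 14.4
grip_force: 70.7
[ 629.38121167 -234.0637683   199.58813673] [-1.79957480e+02  5.23719279e-02  1.44834769e+01] 14.395465182314005 [-0.36527334 -0.41516688 -2.139015  ]
(array([  1.19, -30.58,   0.98]), array([-0.001,  0.001, -0.843]))
```

```bash
python3 -m handwheel '{"series":[[[0.2,-5,0,0,0,-0.12,0],[0.5,-10,0,0,0,-0.28,0],[0.8,-15,0,0,0,-0.44,0],[1,-20,0.2,0,0,-0.6,0],[1.1,-25,0.5,0,0,-0.75,0],[1.2,-29,0.9,0,0,-0.843,0],[1.2,-30.6,1,0,0,-0.843,0],[1.2,-30.6,1,0,0,-0.843,0],[1.2,-30.6,1,0,0,-0.843,0],[1.2,-30.6,1,0,0,-0.843,0],[1.2,-30.6,1,0,0,-0.843,0]]]}'
python3 - <<'E'
from h import *
from bench import status,eyes
st=status.sense();print(st["tool_pos"],st["tcp_rot"],st["finger_gap"],st["ft_force"])
print(shift(st,[564.4,65,160],62.8))
s=eyes.snapshot("wrist");np.savez("pics/w4.npz",**s)
t=eyes.snapshot("top");np.savez("pics/t4.npz",**t)
for n in((564.4,65,168),(564.4+50*np.cos(np.radians(62.8)),65+50*np.sin(np.radians(62.8)),128)):print(pj(s,n),pj(t,n))
C=np.zeros((480,800,3),np.uint8);C[:,:500]=s["img"][:,70:570];C[:300,500:]=cv2.resize(t["img"][205:280,200:275],None,fx=4,fy=4,interpolation=cv2.INTER_CUBIC)
cv2.imwrite("pics/c4.png",C[:,:,::-1])
E
```

```text
time: 9.88
tool_pos: [565.3, 64.1, 190.4]
tcp_rot: [180.0, 0.0, 62.7]
ft_force: [0.2, 0.0, -1.4]
finger_gap: 14.7
grip_force: 70.6
[565.28734528  64.07375712 190.36140699] [1.79990032e+02 1.03116646e-03 6.26981794e+01] 14.719255650914603 [ 0.20620627  0.04121034 -1.3807778 ]
(array([ 0.04, -0.12,  3.04]), array([ 0.   ,  0.   , -0.002]))
[313.99334749 297.40293416] [234.4759571  235.64203857]
[314.08454698 188.28225183] [216.08468806 227.9762637 ]
```

View pics/c4.png

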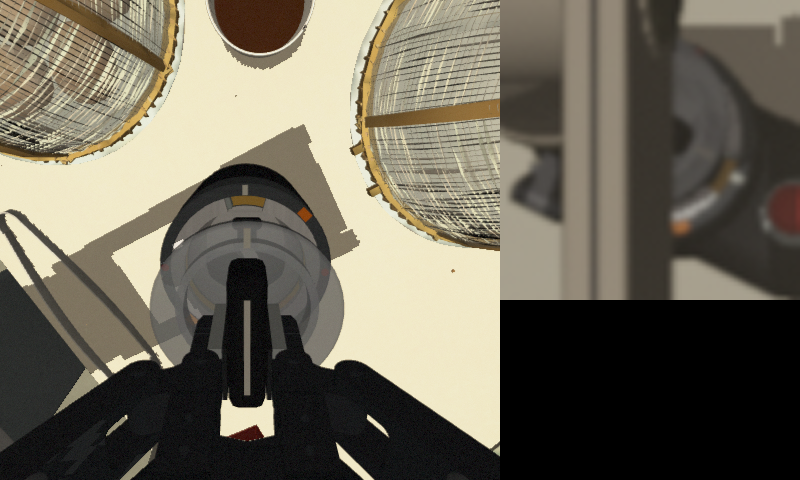

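The white entry mark is at (315,190), as predicted. The bar points at it within about 1 mm, and the y shift corrects the rest, so I'll lower in steps and watch the force.

```bash
python3 -m handwheel '{"series":[[[0.04,-0.12,2,0,0,0,0],[0.04,-0.12,3.3,0,0,0,0],[0.04,-0.12,3.9,0,0,0,0],[0.04,-0.12,4.2,0,0,0,0],[0.04,-0.12,4.4,0,0,0,0],[0.04,-0.12,4.4,0,0,0,0]]]}';python3 -m handwheel '{"series":[[[0,0,0.2,0,0,0,0],[0,0,0.4,0,0,0,0],[0,0,0.4,0,0,0,0]]]}'
```

```text
time: 10.72
tool_pos: [564.3, 65.9, 146.6]
tcp_rot: [180.0, -0.0, 62.8]
ft_force: [0.3, -0.0, -1.8]
finger_gap: 14.5
grip_force: 70.7
time: 11.1
tool_pos: [564.0, 65.9, 142.1]
tcp_rot: [-180.0, 0.0, 62.8]
ft_force: [-0.3, 0.0, -2.2]
finger_gap: 14.9
grip_force: 70.7
```

```bash
python3 -m handwheel '{"series":[[[0,0,0.2,0,0,0,0],[0,0,0.4,0,0,0,0],[0,0,0.45,0,0,0,0],[0,0,0.45,0,0,0,0],[0,0,0.45,0,0,0,0]]]}'
```

```text
time: 11.72
tool_pos: [564.3, 65.9, 138.3]
tcp_rot: [180.0, -0.0, 62.8]
ft_force: [-3.1, -0.4, 4.9]
finger_gap: 14.5
grip_force: 71.5
```

```bash
python3 -m handwheel '{"series":[[[0,0,0,0,0,0.05,0],[0,0,0,0,0,0.1,0],[0,0,0,0,0,0.15,0],[0,0,0,0,0,0.2,0],[0,0,0,0,0,0.25,0],[0,0,0,0,0,0.3,0],[0,0,0,0,0,0.35,0],[0,0,0,0,0,0.4,0],[0,0,0,0,0,0.4,0]]]}'; python3 -c "
from bench import status
s=status.sense();print(s['tool_pos'],s['wrist_torque'],s['joint_pos'])"
```

```text
time: 12.85
tool_pos: [564.9, 65.5, 138.3]
tcp_rot: [179.9, -0.1, 39.9]
ft_force: [1.9, -1.8, 3.7]
finger_gap: 14.4
grip_force: 71.3
[564.94844424  65.54165995 138.30378074] [-0.34136891 -0.27476582 -0.0125603 ] [ 1.47098672e+00  6.14551797e+00  9.65784287e+01 -2.94114114e-02
  7.71678610e+01  5.16026989e+01]
```

```bash
python3 -m handwheel '{"series":[[[0,0,0,0,0,0.05,0],[0,0,0,0,0,0.1,0],[0,0,0,0,0,0.15,0],[0,0,0,0,0,0.2,0],[0,0,0,0,0,0.25,0],[0,0,0,0,0,0.3,0],[0,0,0,0,0,0.35,0],[0,0,0,0,0,0.385,0],[0,0,0,0,0,0.385,0],[0,0,0,0,0,0.385,0]]]}'
python3 - <<'E'
from h import *
from bench import status,eyes
st=status.sense();print(st['tool_pos'],st['tcp_rot'],st['wrist_torque'])
s=eyes.snapshot("wrist");np.savez("pics/w5.npz",**s);cv2.imwrite("pics/w5.png",s["img"][:,:,::-1])
for n,a in(("white",62.8),("pulse",17.8)):
    for q in(0,180):
        b=np.radians(a+q);print(n,q,pj(s,(564.4+50*np.cos(b),65+50*np.sin(b),128)))
E
```

```text
time: 14.1
tool_pos: [564.7, 65.5, 138.3]
tcp_rot: [180.0, -0.1, 17.9]
ft_force: [1.1, -3.3, 5.8]
finger_gap: 14.7
grip_force: 71.6
[564.6765582   65.53277526 138.294464  ] [ 1.79952877e+02 -6.12326758e-02  1.78618090e+01] [-0.69307341 -0.21869026 -0.03393164]
white 0 [239.08720133 241.1351231 ]
white 180 [384.91463925 371.33908381]
pulse 0 [316.99422047 209.49936846]
pulse 180 [316.72358946 394.3179476 ]
```

View pics/w5.png

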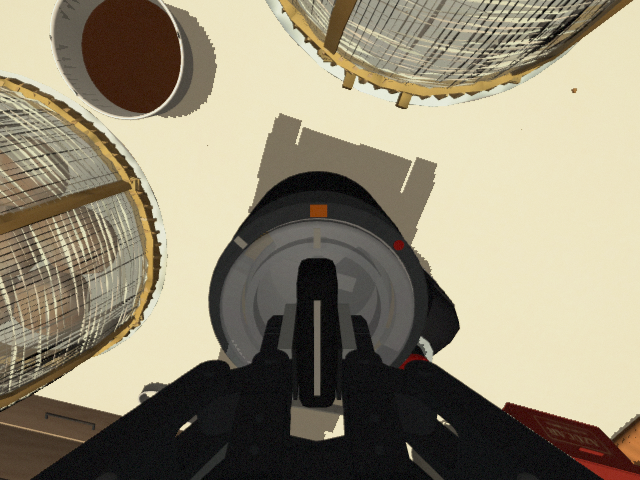

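The orange mark (318,211), the lid's line (317,241) and the bar (317) are in line, and the white mark is at (240,243) as predicted. The lid is seated and at the pulse marks. I'll hold briefly, check it is steady, and hand in.

```bash
python3 -m handwheel '{"series":[[[0,0,0,0,0,0,0],[0,0,0,0,0,0,0],[0,0,0,0,0,0,0],[0,0,0,0,0,0,0],[0,0,0,0,0,0,0],[0,0,0,0,0,0,0]]]}'; python3 -c "
from bench import r
print(r.hand_in())"
```

```text
time: 14.9
tool_pos: [564.7, 65.5, 138.3]
tcp_rot: [180.0, -0.1, 17.9]
ft_force: [1.8, -4.1, 4.7]
finger_gap: 14.6
grip_force: 71.6
the job is handed in; nothing more can be done
None
```

I pressed the reset plunger to its stop with the lid off, then seated the lid, twisted it 45° clockwise to the orange pulse marks and handed in at about 15 s with the gripper still holding it steady there; no verdict came back.

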